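Mount the shop's sign post on its three-stud shelf mount

ROBOT

A 6-joint arm with a two-finger parallel gripper is mounted at the origin on the work surface. World frame = base frame: x ahead of the robot, y to its left, z up, the work surface at z = 0. Lengths are in m, angles in degrees, forces in N, time in s.
With the tool pointing down it reaches from about 0.35 to 0.975 m from the base axis. Payload 4.9 kg.
Tool frame: the origin (TCP) lies on the centre line of the jaws, within the pads' length; the fingertips stand 8 mm ahead of it and the grasp point (between the pads) lies 11 mm behind it (env.finger_overhang is the distance from the TCP to the fingertips, in m); z points along the fingers, y is the line along which they close (so a half turn about z gives the same grasp; the last joint's range is limited). The gripper opens to 85 mm and grips with 20 to 120 N. Pads are 22 mm wide; open, the fingers measure 114 mm over their backs; the gripper's body (76 mm by 85 mm) begins 54 mm behind the grasp point. The pads swing forward as they close: fully open they stand 13 mm farther back than shut.
Start: joints at [-81.074, 3.019, 92.412, -0, 84.569, -6.818], TCP at [0.17, -0.602, 0.217] pointing down, gripper open.
Joint ranges: [-172.51, 172.51], [-57.92, 126.97], [3.15, 148.05], [-58.71, 238.71], [5.1, 150.11], [-179.66, 179.66]. Speed limits (degrees/s): [147.25, 147.25, 180, 180, 180, 180].

INTERFACE

Orientations are given as a 3x3 rotation matrix whose columns are the frame's x, y, z axes.
In Python, from rig import env gives the robot as it stands.
- The arm moves only by the tool jog_arm, never from a script. Its argument "commands" is a list of rows, each an object with "dp": the shift along the tool's x, y, z in m, a list of three; "turn": the turn about the tool's z in rad. In form: [{"dp": [x, y, z], "turn": turn}, ...]. A call has 1 to 20 rows; each row is the pose to reach, as a shift and turn from the pose commanded when the call began, along the tool's axes at that moment; what a row does not reach only later rows make up. A row lasts 1/10 s, in which the tool goes at most 50 mm and 8.59 degrees, less where a joint would pass 70% of its speed; a pose out of reach is approached as far as the arm can. A call with a gripper value outside its range is refused whole. "gripper" is the finger opening in m, from 0 to 0.0854, set as the call begins (left out, the last holds). The fingers move at their own pace and stop on an object; "force" is the grip in N (left out, the last holds). Time passes only in rows, so rows that repeat a pose let the fingers close. It gives the time, the measured TCP pose, the force, the opening and the grip force at its end, in the units of the state.
- env.read_state(): the state, without advancing time (a new reading comes with each control period).
- env.capture(name): name is "scene" or "top"; returns the picture (480x640x3 uint8, red, green, blue); there is no depth.
- env.camera_info(name): a dict with "camera_matrix" (3x3 intrinsics, pixels), "R" (3x3) and "t" (3): a world point X has camera coordinates R X + t. Camera axes: x right, y down, z forward; pixel columns grow to the right and rows downward; lengths in m; the calibration is good to about 2 mm. A picture is of the moment at which its call begins. camera_info takes no time and is no camera call.
- env.close_job(): hands the job in; it is judged then, once.
The state is a dict: "time": time; "qpos": joint angles; "joint_velocities": joint speeds; "joint_efforts": joint torques, N m; "eef_pos": TCP position; "tcp_rot": TCP orientation; "force": force on the tool from outside, world axes, zero at the start; "moment": the same for the moment, N m; "width": finger opening in m; "finger_force": force on a finger pad.
Only numpy, scipy, OpenCV 4.12 (cv2) and the standard library are available. Lean on these libraries where they do the work, as an engineer would, in place of code of your own. Each camera call takes 0.05 s, during which the arm holds its last target. There are 200 camera calls.

TASK

Pick up the walnut sign post, set its round foot on the steel shelf mount and feel for the turn at which its three holes take the mount's three studs, then slide it down fully home, pressing only gently (never harder than the weight of about 4 kg). Once it sits flat on the mount, swing the mount's steel turn clip all the way in over the foot's rim so that it cannot lift off, and leave the post standing. Leave the glasses, the jug lid, the strainer cup and the small carton as they stand.

Things in the scene. Friction and masses are not known exactly. Their poses are not given: they have to be found in the camera images.
- post_mid (a point): Loose walnut sign post, standing upright: a round foot plate 136 mm across, 10 mm thick, and on its middle a square upright 28 x 28 mm, 70 mm tall (80 mm over all, about 250 g). This point is the centre of the square upright, 45 mm above the foot's underside; z up, x and y square to its faces.
- post: The same sign post; origin at the centre of the foot's underside, axes as post_mid. Three through holes 11 mm in diameter in the foot, centres 34 mm from the axis, at 0, 120 and 240 degrees from +x towards +y.
- mount_seat (a point): Centre of the flat seat of the steel shelf mount, 12 mm above the work surface, z up. The mount is a round foot 144 mm across, fixed. Three upright studs 8 mm in diameter, 22 mm tall with round tips, stand on the seat, centres 34 mm from its axis, 120 degrees apart. Resting on the tips, the post's foot is 22 mm above the seat; fully home it lies on the seat.
- mount: The same mount with studs and clip; origin at the centre of its underside, axes as mount_seat. The stiff ring carrying the studs was left turned: one stud stands up to 30 degrees (0.52 rad) either way from +x, the others 120 and 240 degrees on. That turn is not measured: look or feel for it. The ring does not turn under a gentle push.
- clip (a joint): Turn clip, rad: a flat bar 42 mm long, swinging level about a pivot 86 mm from the mount's axis along its +x. At 0 it points to the mount's +y, clear of the foot; grows anticlockwise from above; at 1.57 it points to the axis, over the rim. Starts -0.5 to 0.05, stops at 1.62, stays where left (about 2 N to move). Underside 2.5 mm above a foot that is home; it cannot pass over one that is not.
- clip_pin (a point): Upright round steel pin by which the clip is swung, 10 mm in diameter, 26 mm from the pivot along the bar, free from 30 to 62.5 mm above the work surface. This point is on its axis, 50.5 mm above the work surface (12 mm below its top).
- tumbler_a_mid (a point): Glass tumbler 64 mm in diameter, 85 mm tall, centre half-way up. Not to be disturbed.
- tumbler_b_mid (a point): Another glass tumbler of the same size, centre half-way up. Not to be disturbed.
- tumbler_c_mid (a point): A third glass tumbler of the same size, centre half-way up. Not to be disturbed.
- strainer_mid (a point): Small open steel strainer cup, 60 mm in diameter, 45 mm tall, centre half-way up. Not to be disturbed.
- lid_mid (a point): Loose dark wooden jug lid lying flat, 76 mm in diameter, 24 mm tall with its knob, centre half-way up. Not to be disturbed.
- carton_mid (a point): Small white carton 90 x 90 x 100 mm, centre half-way up. Not to be disturbed.
Not all that is in view belongs to the job. What is shaped like the post but purple or red is not meant.

How it is judged (in metres and radians):
On the way, in this order (a step that is already met when the one before it is completed fails the run):
1. the post's foot sits fully home on the mount, over all three studs (horizontal distance between post_mid and mount_seat below 0.004 m and z of post_mid in the frame of mount_seat between 0.042 and 0.0475 m and angle between post_mid's own z axis and vertical below 0.05 rad), for 0.2 s.
2. the turn clip is swung in over the foot's rim (value of joint clip between 1.3 and 1.75 rad), for 0.2 s.
At the end, for the whole second after the job is handed in: The post stands still and released on the mount: its axis within 4 mm of the mount's, its foot flat (within 0.05 rad) and within 2.5 mm of the seat; the clip is swung in over the rim, between 1.3 and 1.75 rad (all of step 1 and all of step 2 and linear speed of post below 0.02 m/s and contact force between post and the fingers below 0.1 N); the robot touches nothing.
It fails at once if the post or its foot plate is pressed or struck against the shelf mount with more than 40 N (contact force between post and mount above 40 N).
It fails at once if one of the glass tumblers is pushed more than 30 mm or tipped over (distance of any of tumbler_a_mid, tumbler_b_mid, tumbler_c_mid from where it was at the start of the episode above 0.03 m or angle between any of tumbler_a_mid, tumbler_b_mid, tumbler_c_mid's own z axis and vertical above 0.4 rad).
It fails at once if the loose jug lid, the strainer cup or the small carton is pushed more than 30 mm or tipped over (distance of any of lid_mid, strainer_mid, carton_mid from where it was at the start of the episode above 0.03 m or angle between any of lid_mid, strainer_mid, carton_mid's own z axis and vertical above 0.4 rad).
It also fails if it takes over 70 s, if anything falls off the work surface, if the arm or the gripper's body presses on something with over 40 N, if the wrist force passes 120 N, or if a joint passes its speed limit or range.

## Working session

There is one attempt and no reset: what is moved stays moved. The work goes in short steps, Python scripts to look and compute and a tool call to move; the robot and the scene stay as the last step left them, time stands still between calls to the robot, and variables do not carry over. Pictures are saved under pics/ and viewed, at most 10 in all, crops included, and the job is handed in when it is done.

Besides the shell and the picture viewer there is one more tool, called after ">>>" as name([rows], argument=value, ...), one row to a line, values as JSON. jog_arm: Moves the arm, as the interface text tells. Its arguments: {"type":"object","properties":{"commands":{"type":"array"},"gripper":{"type":"number"},"force":{"type":"number"}},"required":["commands"]}

```bash
mkdir -p pics; python3 - <<'E'
from rig import env
import cv2,numpy as np
for n in("scene","top"):
    im=env.capture(n); cv2.imwrite(f"pics/{n}0.png",im[:,:,::-1])
    c=env.camera_info(n); print(n,c["camera_matrix"],c["R"],c["t"],-c["R"].T@c["t"])
s=env.read_state();print(s)
E
```

```text
scene [[438.70072371   0.         318.95902453]
 [  0.         438.70072371 240.23822862]
 [  0.           0.           1.        ]] [[ 0.04253222  0.99909434 -0.0012295 ]
 [ 0.69791561 -0.03059134 -0.71552636]
 [-0.71491595  0.02957484 -0.69858465]] [-0.04034431 -0.36234272  1.63155699] [ 1.42102668 -0.01902981  0.8804653 ]
top [[490.37999782   0.         313.81108562]
 [  0.         490.37999782 233.39571973]
 [  0.           0.           1.        ]] [[ 0.02917884 -0.99955999  0.00533029]
 [-0.99344487 -0.02958914 -0.11041632]
 [ 0.11052546 -0.00207353 -0.99387113]] [-0.00818706  0.55594297  1.07739594] [0.43345791 0.01050043 1.13222154]
{'time': 0.1, 'qpos': array([-8.10741515e+01,  3.05460348e+00,  9.24817868e+01, -1.64579940e-03,
        8.45703179e+01, -6.81576633e+00]), 'joint_velocities': array([ 0.06013358, -0.07615284, -0.19130886,  0.08732347, -0.00062884,
        0.03075629]), 'joint_efforts': array([ 5.60978351e-04, -3.94901991e+01, -3.71362925e+01, -8.63477089e-05,
        3.93830225e-03, -1.42764819e-05]), 'eef_pos': array([ 0.16948935, -0.60097699,  0.21579922]), 'tcp_rot': array([[ 9.62494237e-01,  2.71301941e-01, -3.17213354e-04],
       [ 2.71302058e-01, -9.62492506e-01,  1.83541731e-03],
       [ 1.92636804e-04, -1.85263922e-03, -9.99998265e-01]]), 'force': array([ 0.17912062, -0.273205  , -0.28067518]), 'moment': array([-0.03407381, -0.02897867, -0.02271784]), 'finger_force': 0.0, 'width': 0.08538580518831218}
```

View pics/scene0.png

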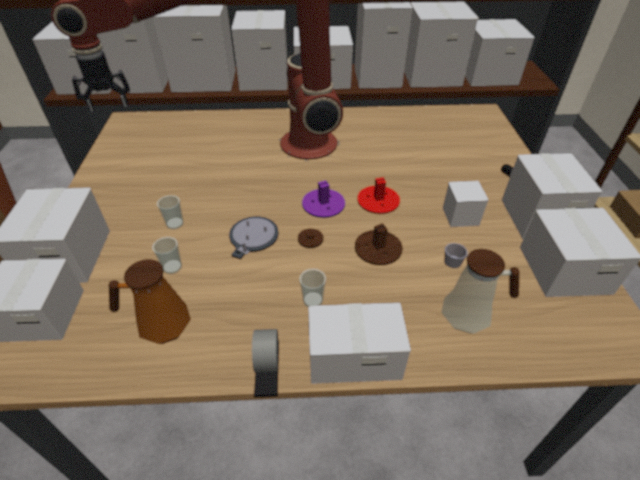

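View pics/top0.png

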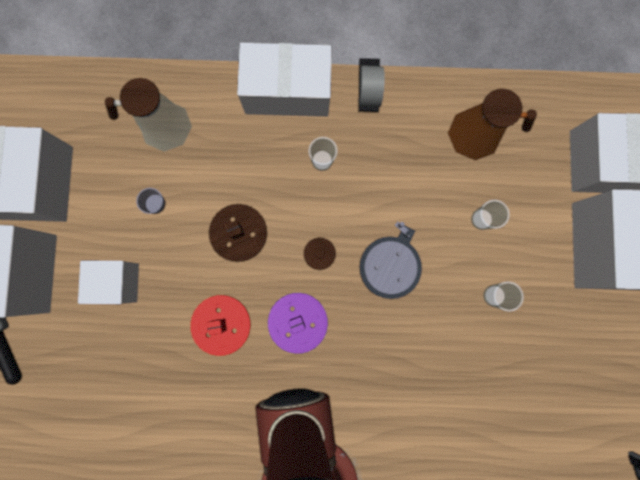

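The top view shows the post at (238,233), the mount at (390,267) with its clip near (405,232), and the lid at (320,253). The glasses are at (322,153), (490,215) and (505,296), and the decoys are purple and red. I'll zoom in on the post and mount.

```bash
cat > h.py <<'E'
from rig import env
import cv2,numpy as np
def ray(n,px,z):
    c=env.camera_info(n);C=-c["R"].T@c["t"]
    d=c["R"].T@np.linalg.inv(c["camera_matrix"])@np.array([px[0],px[1],1.]);return C+d*(z-C[2])/d[2]
def proj(n,X):
    c=env.camera_info(n);p=c["camera_matrix"]@(c["R"]@np.asarray(X,float)+c["t"]);return p[:2]/p[2]
E
python3 - <<'E'
from h import *
t=cv2.imread("pics/top0.png");s=cv2.imread("pics/scene0.png")
f=lambda a,k:cv2.resize(a,None,fx=k,fy=k,interpolation=cv2.INTER_CUBIC)
a=t[200:266,205:271+6];b=t[215:303,355:427]
cv2.imwrite("pics/z1.png",np.hstack([f(t[195:270,200:275],5),f(t[217:303,355:430],5)[:375]]))
cv2.imwrite("pics/z2.png",np.hstack([f(s[210:270,225:285],6),f(s[210:270,350:410],6)]))
E
```

```text
(no output)
```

View pics/z1.png

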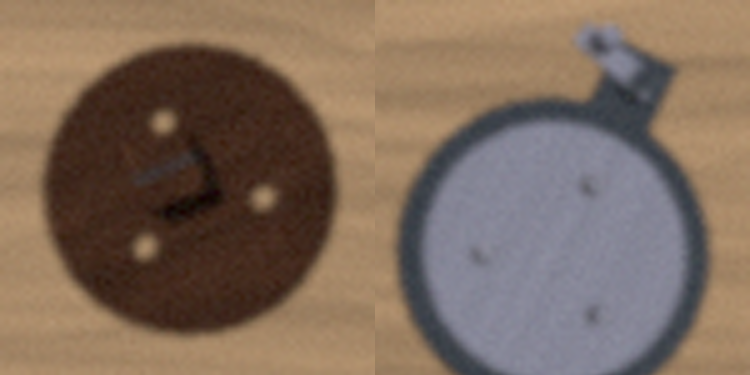

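View pics/z2.png

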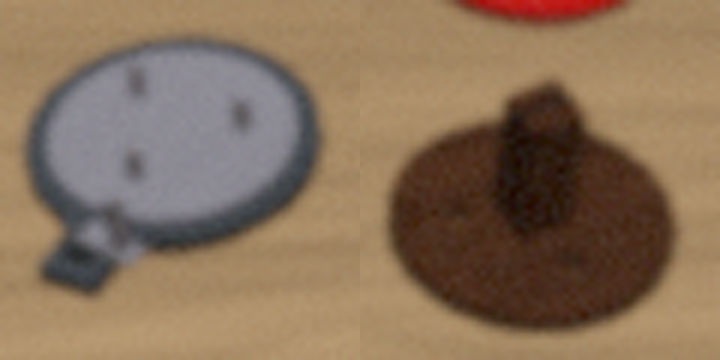

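The crops show three hole spots on the post and three stud smudges on the mount, with the clip at the upper right. I'll measure them now.

```bash
python3 - <<'E'
from h import *
t=cv2.imread("pics/top0.png");s=cv2.imread("pics/scene0.png")
def ell(n,im,lo,hi,box,z):
    x0,y0,x1,y1=box;m=cv2.inRange(im[y0:y1,x0:x1],lo,hi)
    m=cv2.morphologyEx(m,cv2.MORPH_CLOSE,np.ones((7,7)));m=cv2.morphologyEx(m,cv2.MORPH_OPEN,np.ones((9,9)))
    c=max(cv2.findContours(m,0,1)[0],key=cv2.contourArea)[:,0]+[x0,y0]
    P=np.array([ray(n,p,z)[:2] for p in cv2.convexHull(c)[:,0]])
    A=np.c_[2*P,np.ones(len(P))];q=np.linalg.lstsq(A,(P**2).sum(1),rcond=None)[0];r=np.sqrt(q[2]+q[0]**2+q[1]**2)
    print(n,"centre",q[:2].round(4),"r",r.round(4),"resid",np.abs(np.hypot(*(P-q[:2]).T)-r).max().round(4));return q[:2]
for b in [(230,220),(232.6,219.6),(390,267),(360,267)]: print(t[int(b[1]),int(b[0])],end=" ")
print(t[267,356:366].tolist())
pc=ell("top",t,(0,0,0),(70,70,85),(200,195,275,270),.010)
ps=ell("scene",s,(0,0,0),(70,70,85),(345,228,412,275),.010)
im=t.astype(int);blue=((im[:,:,0]>im[:,:,2])*255).astype(np.uint8)
mc=ell("top",blue,255,255,(350,236,430,305),.012)
im=s.astype(int);blue=((im[:,:,0]>im[:,:,2])*255).astype(np.uint8)
ms=ell("scene",blue,255,255,(222,210,285,250),.012)
# spots
for nm,c,L,z in(("hole",pc,[(232.6,219.6),(252.6,234.6),(229,244.4)],.005),("stud",mc,[(397.6,254),(375.6,268.4),(398.6,280)],.022)):
    P=np.array([ray("top",p,z)[:2] for p in L]);d=P-P.mean(0)
    print(nm,"mean",P.mean(0).round(4),"r",np.hypot(*d.T).round(4),"ang",np.degrees(np.arctan2(d[:,1],d[:,0])).round(1))
P=np.array([ray("scene",p,.022)[:2] for p in [(225+135/6,210+80/6),(225+240/6,210+113/6),(225+134/6,210+163/6)]]);d=P-P.mean(0)
print("stud scene",P.mean(0).round(4),np.hypot(*d.T).round(4),np.degrees(np.arctan2(d[:,1],d[:,0])).round(1))
pin=[ray("top",(355+(598-375)/5,217+42/5),.058),ray("scene",(225+115/6,210+215/6),.05)]
piv=ray("top",(355+(645-375)/5,217+85/5),.025);print("pin",pin,"piv",piv)
for nm,px,z in(("lid",(320,253),.02),("ta",(322,140),.085),("tb",(495,213),.085),("tc",(509,296),.085)):print(nm,ray("top",px,z).round(3))
print("mount pad",ray("top",(355+(660-375)/5,217+85/5),.012))
E
```

```text
[ 59  79 105] [ 99 134 162] [155 139 136] [70 69 73] [[103, 133, 163], [100, 131, 157], [93, 119, 142], [76, 90, 106], [70, 69, 73], [71, 64, 59], [67, 60, 55], [82, 75, 71], [109, 97, 94], [135, 117, 116]]
top centre [0.5555 0.1834] r 0.0653 resid 0.0009
scene centre [0.5587 0.1824] r 0.0673 resid 0.0112
top centre [ 0.4888 -0.1688] r 0.0703 resid 0.0111
scene centre [ 0.4969 -0.1702] r 0.0697 resid 0.0051
hole mean [0.5549 0.1832] r [0.0336 0.0339 0.0337] ang [ 24.8 -95.2 144.4]
stud mean [ 0.4846 -0.1677] r [0.0346 0.0341 0.0333] ang [ -26.7   95.3 -146.5]
stud scene [ 0.4909 -0.1693] [0.0337 0.0335 0.0337] [-146.4   93.8  -26. ]
pin [array([ 0.57633695, -0.18074919,  0.058     ]), array([ 0.58379408, -0.18470832,  0.05      ])] piv [ 0.56165077 -0.20820377  0.025     ]
lid [ 0.513 -0.007  0.02 ]
ta [ 0.757 -0.004  0.085]
tb [ 0.606 -0.382  0.085]
tc [ 0.429 -0.41   0.085]
mount pad [ 0.56336155 -0.21767774  0.012     ]
```

```bash
cat >> h.py <<'E'
def plan(target,yaw):
    "dp and turn to bring TCP to target, tool x axis to world yaw (deg)"
    s=env.read_state();R=s["tcp_rot"];y=np.degrees(np.arctan2(R[1,0],R[0,0]))
    print("t",round(s["time"],2),"pos",s["eef_pos"].round(4),"yaw",y.round(2),"F",s["force"].round(1),"w",round(s["width"],4),
     "-> dp",(R.T@(np.asarray(target)-s["eef_pos"])).round(4),"turn",np.radians(-(yaw-y)).round(4))
E
python3 - <<'E'
from h import *
from scipy.optimize import least_squares
plan((.555,.183,.17),24.7)
for n,box in(("top",(350,236,430,305)),("scene",(222,210,285,250))):
    im=cv2.imread(f"pics/{n}0.png").astype(int);m=((im[:,:,0]>im[:,:,2]-8)*255).astype(np.uint8)
    x0,y0,x1,y1=box;c=max(cv2.findContours(m[y0:y1,x0:x1],0,1)[0],key=cv2.contourArea)[:,0]+[x0,y0]
    P=np.array([ray(n,p,.012)[:2] for p in c]);a=np.degrees(np.arctan2(P[:,1]+.168,P[:,0]-.485));P=P[np.abs(a+27)>30]
    r=least_squares(lambda q:np.hypot(P[:,0]-q[0],P[:,1]-q[1])-q[2],(.485,-.168,.072),loss="soft_l1",f_scale=.001);print(n,r.x.round(4))
E
```

```text
t 0.1 pos [ 0.1695 -0.601   0.2158] yaw 15.74 F [ 0.2 -0.3 -0.3] w 0.0854 -> dp [ 0.5837 -0.6499  0.0471] turn -0.1564
top [ 0.4858 -0.1684  0.0684]
scene [ 0.4932 -0.1694  0.0678]
```

>>> jog_arm([
  {"dp":[0.584,-0.65,0.03],"turn":-0.156},
  {"dp":[0.584,-0.65,0.03],"turn":-0.156},
  {"dp":[0.584,-0.65,0.03],"turn":-0.156},
  {"dp":[0.584,-0.65,0.03],"turn":-0.156},
  {"dp":[0.584,-0.65,0.03],"turn":-0.156},
  {"dp":[0.584,-0.65,0.03],"turn":-0.156},
  {"dp":[0.584,-0.65,0.03],"turn":-0.156},
  {"dp":[0.584,-0.65,0.03],"turn":-0.156},
  {"dp":[0.584,-0.65,0.03],"turn":-0.156},
  {"dp":[0.584,-0.65,0.03],"turn":-0.156},
  {"dp":[0.584,-0.65,0.03],"turn":-0.156},
  {"dp":[0.584,-0.65,0.03],"turn":-0.156},
  {"dp":[0.584,-0.65,0.03],"turn":-0.156},
  {"dp":[0.584,-0.65,0.03],"turn":-0.156},
  {"dp":[0.584,-0.65,0.03],"turn":-0.156},
  {"dp":[0.584,-0.65,0.03],"turn":-0.156},
  {"dp":[0.584,-0.65,0.03],"turn":-0.156},
  {"dp":[0.584,-0.65,0.03],"turn":-0.156},
  {"dp":[0.584,-0.65,0.03],"turn":-0.156},
  {"dp":[0.584,-0.65,0.03],"turn":-0.156},
], gripper=0.07)

```text
time: 2.1
eef_pos: [0.5548, 0.1826, 0.1861]
tcp_rot: [[0.908, 0.419, -0.002], [0.419, -0.908, -0.001], [-0.002, -0.0, -1.0]]
force: [0.2, 0.3, -0.2]
width: 0.07
finger_force: 0.0
```

```bash
python3 - <<'E'
from h import *
plan((.555,.1832,.041),24.7)
E
```

```text
t 2.1 pos [0.5548 0.1826 0.1861] yaw 24.74 F [ 0.2  0.3 -0.2] w 0.07 -> dp [ 0.0007 -0.0004  0.1451] turn 0.0007
```

>>> jog_arm([
  {"dp":[0.0005,0,0.04],"turn":0},
  {"dp":[0.0005,0,0.08],"turn":0},
  {"dp":[0.0005,0,0.12],"turn":0},
  {"dp":[0.0005,0,0.135],"turn":0},
  {"dp":[0.0005,0,0.145],"turn":0},
  {"dp":[0.0005,0,0.145],"turn":0},
  {"dp":[0.0005,0,0.145],"turn":0},
])

```text
time: 2.8
eef_pos: [0.5573, 0.1828, 0.0441]
tcp_rot: [[0.909, 0.417, 0.003], [0.417, -0.909, 0.001], [0.003, 0.001, -1.0]]
force: [0.3, 0.7, -0.9]
width: 0.0703
finger_force: 0.0
```

>>> jog_arm([
  {"dp":[0,0,0],"turn":0},
  {"dp":[0,0,0],"turn":0},
  {"dp":[0,0,0],"turn":0},
  {"dp":[0,0,0],"turn":0},
  {"dp":[0,0,0],"turn":0},
  {"dp":[0,0,0],"turn":0},
  {"dp":[0,0,0],"turn":0},
  {"dp":[0,0,0],"turn":0},
], gripper=0.0, force=40)

```text
time: 3.6
eef_pos: [0.5568, 0.1829, 0.0432]
tcp_rot: [[0.909, 0.418, 0.002], [0.418, -0.909, 0.0], [0.002, 0.001, -1.0]]
force: [-0.8, 0.6, 6.2]
width: 0.0273
finger_force: 41.9
```

>>> jog_arm([
  {"dp":[0,0,-0.01],"turn":0},
  {"dp":[0,0,-0.03],"turn":0},
  {"dp":[0,0,-0.06],"turn":0},
  {"dp":[0,0,-0.06],"turn":0},
  {"dp":[0,0,-0.06],"turn":0},
  {"dp":[0,0,-0.06],"turn":0},
  {"dp":[0,0,-0.06],"turn":0},
])

```text
time: 4.3
eef_pos: [0.5542, 0.1825, 0.0995]
tcp_rot: [[0.909, 0.418, -0.004], [0.418, -0.909, -0.001], [-0.004, -0.001, -1.0]]
force: [0.2, -0.5, -3.2]
width: 0.027
finger_force: 40.8
```

```bash
python3 - <<'E'
from h import *
plan((.4868,-.167,.105),-26.4)
for n in("top","scene"): cv2.imwrite(f"pics/{n}1.png",env.capture(n)[:,:,::-1])
t=cv2.imread("pics/top1.png");s=cv2.imread("pics/scene1.png");f=lambda a,k:cv2.resize(a,None,fx=k,fy=k,interpolation=cv2.INTER_CUBIC)
cv2.imwrite("pics/z3.png",np.hstack([f(t[185:275,190:280],4),f(s[185:275,335:425],4)]))
E
```

```text
t 4.3 pos [0.5542 0.1825 0.0995] yaw 24.68 F [ 0.2 -0.5 -3.2] w 0.027 -> dp [-0.2072  0.2894 -0.005 ] turn 0.8916
```

View pics/z3.png

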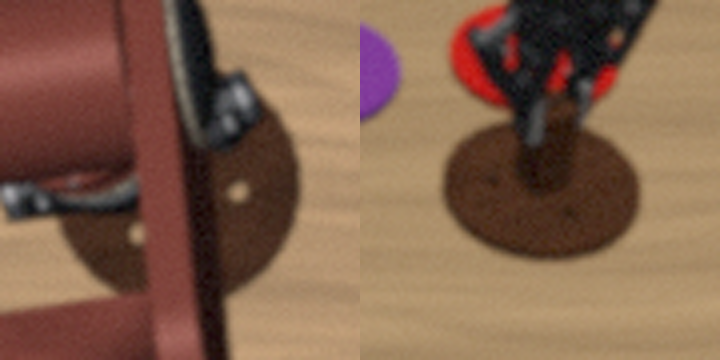

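The post is held level. I'll use the two visible holes, at about (249.3,232.8) and (224.5,243.5), to get its offset in the hand.

```bash
python3 - <<'E'
from h import *
t=cv2.imread("pics/top1.png");g=t.astype(float).sum(2)
P=[]
for x,y in((249.3,232.8),(224.5,243.5)):
    X,Y=np.meshgrid(np.arange(int(x)-3,int(x)+5),np.arange(int(y)-3,int(y)+5));w=np.clip(g[Y,X]-240,0,None);q=((X*w).sum()/w.sum(),(Y*w).sum()/w.sum())
    P.append(ray("top",(x,y),.0613)[:2]);print(q)
P=np.array(P);d=P[0]-P[1];print(P,"sep",np.hypot(*d),"ang",np.degrees(np.arctan2(d[1],d[0])))
a=np.degrees(np.arctan2(d[1],d[0]))  # from hole 240ish-> angle; expected (-95.2 minus 144.6)
th=a+65.0  # nominal direction for hole0 at 25 is -65
C=[P[i]-.034*np.array([np.cos(np.radians(th+o)),np.sin(np.radians(th+o))]) for i,o in((0,-120),(1,120))]
print("hole angle mod120",th+0,"centres",C,"wanted dir chk")
s=env.read_state();print(s["eef_pos"],s["time"]);R=np.array([[.909,.418],[.418,-.909]]);print("offset tool",R.T@(np.mean(C,0)-[.5542,.1825]))
E
```

```text
(np.float64(249.17733188720175), np.float64(232.56832971800435))
(np.float64(224.51963470319635), np.float64(243.00182648401827))
[[0.54964987 0.14991496]
 [0.52447157 0.20313943]] sep 0.05887945898925823 ang -64.68310292862846
hole angle mod120 0.31689707137154244 centres [array([0.56648675, 0.1794534 ]), array([0.54163416, 0.17378904])] wanted dir chk
[0.5547522  0.18253093 0.10020079] 4.4
offset tool [-0.00258418  0.00528549]
```

```bash
python3 - <<'E'
from h import *
plan((.4869,-.170,.1),-26.7)
E
```

```text
t 4.4 pos [0.5548 0.1825 0.1002] yaw 24.68 F [ 0.3 -0.5 -3.8] w 0.0272 -> dp [-0.2088  0.292   0.0006] turn 0.8967
```

>>> jog_arm([
  {"dp":[-0.009,0.012,0],"turn":0.04},
  {"dp":[-0.026,0.036,0],"turn":0.11},
  {"dp":[-0.047,0.066,0],"turn":0.2},
  {"dp":[-0.068,0.096,0],"turn":0.3},
  {"dp":[-0.09,0.126,0],"turn":0.4},
  {"dp":[-0.111,0.156,0],"turn":0.5},
  {"dp":[-0.133,0.186,0],"turn":0.59},
  {"dp":[-0.154,0.216,0],"turn":0.68},
  {"dp":[-0.175,0.245,0],"turn":0.77},
  {"dp":[-0.193,0.27,0],"turn":0.84},
  {"dp":[-0.204,0.285,0],"turn":0.88},
  {"dp":[-0.209,0.292,0],"turn":0.897},
  {"dp":[-0.209,0.292,0],"turn":0.897},
  {"dp":[-0.209,0.292,0],"turn":0.897},
  {"dp":[-0.209,0.292,0],"turn":0.897},
  {"dp":[-0.209,0.292,0],"turn":0.897},
])

```text
time: 6.0
eef_pos: [0.4879, -0.169, 0.1018]
tcp_rot: [[0.894, -0.448, -0.0], [-0.448, -0.894, 0.0], [-0.0, -0.0, -1.0]]
force: [-0.0, -0.3, -3.3]
width: 0.0275
finger_force: 40.7
```

```bash
python3 - <<'E'
from h import *
plan((.4869,-.170,.09),-26.7)
for n in("top","scene"): cv2.imwrite(f"pics/{n}2.png",env.capture(n)[:,:,::-1])
t=cv2.imread("pics/top2.png");s=cv2.imread("pics/scene2.png");f=lambda a,k:cv2.resize(a,None,fx=k,fy=k,interpolation=cv2.INTER_CUBIC)
cv2.imwrite("pics/z4.png",np.hstack([f(t[215:315,345:445],4),f(s[170:270,205:305],4)]))
E
```

```text
t 6.0 pos [ 0.4879 -0.169   0.1018] yaw -26.63 F [-0.  -0.3 -3.3] w 0.0275 -> dp [-0.0004  0.0014  0.0118] turn 0.0013
```

View pics/z4.png

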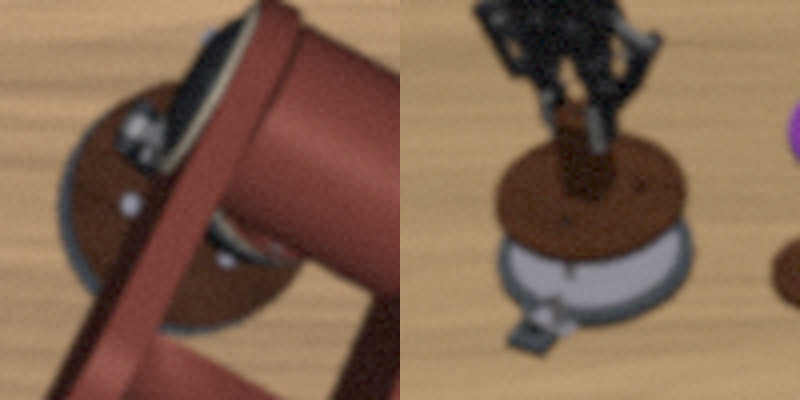

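The foot is hanging concentric over the mount, about 25 mm above the stud tips. I'll go down slowly.

>>> jog_arm([
  {"dp":[-0.0004,0.0014,0.006],"turn":0.001},
  {"dp":[-0.0004,0.0014,0.013],"turn":0.001},
  {"dp":[-0.0004,0.0014,0.018],"turn":0.001},
  {"dp":[-0.0004,0.0014,0.02],"turn":0.001},
  {"dp":[-0.0004,0.0014,0.02],"turn":0.001},
  {"dp":[-0.0004,0.0014,0.02],"turn":0.001},
])

```text
time: 6.7
eef_pos: [0.4869, -0.171, 0.0819]
tcp_rot: [[0.893, -0.45, 0.0], [-0.45, -0.893, -0.0], [0.0, 0.0, -1.0]]
force: [0.4, 0.1, -3.3]
width: 0.0274
finger_force: 40.7
```

>>> jog_arm([
  {"dp":[0,0,0.001],"turn":0},
  {"dp":[0,0,0.002],"turn":0},
  {"dp":[0,0,0.003],"turn":0},
  {"dp":[0,0,0.004],"turn":0},
  {"dp":[0,0,0.004],"turn":0},
  {"dp":[0,0,0.005],"turn":0},
  {"dp":[0,0,0.005],"turn":0},
  {"dp":[0,0,0.005],"turn":0},
])

```text
time: 7.5
eef_pos: [0.4868, -0.1709, 0.0769]
tcp_rot: [[0.893, -0.45, 0.0], [-0.45, -0.893, 0.0], [-0.0, -0.0, -1.0]]
force: [-0.1, -0.3, -3.6]
width: 0.0273
finger_force: 40.7
```

>>> jog_arm([
  {"dp":[0,-0.0007,0.0005],"turn":0},
  {"dp":[0,-0.0007,0.001],"turn":0},
  {"dp":[0,-0.0007,0.0015],"turn":0},
  {"dp":[0,-0.0007,0.002],"turn":0},
  {"dp":[0,-0.0007,0.0025],"turn":0},
  {"dp":[0,-0.0007,0.0025],"turn":0},
  {"dp":[0,-0.0007,0.0025],"turn":0},
])

```text
time: 8.2
eef_pos: [0.4871, -0.1703, 0.0744]
tcp_rot: [[0.893, -0.45, -0.0], [-0.45, -0.893, 0.0], [-0.0, 0.0, -1.0]]
force: [-0.0, -0.3, -3.1]
width: 0.0271
finger_force: 40.7
```

>>> jog_arm([
  {"dp":[0,0,0.0006],"turn":0},
  {"dp":[0,0,0.0012],"turn":0},
  {"dp":[0,0,0.0018],"turn":0},
  {"dp":[0,0,0.0024],"turn":0},
  {"dp":[0,0,0.003],"turn":0},
  {"dp":[0,0,0.003],"turn":0},
])

```text
time: 8.8
eef_pos: [0.4871, -0.1704, 0.0713]
tcp_rot: [[0.893, -0.45, -0.0], [-0.45, -0.893, -0.0], [-0.0, 0.0, -1.0]]
force: [0.2, -1.7, -3.5]
width: 0.0272
finger_force: 40.7
```

>>> jog_arm([
  {"dp":[0,0.0004,0.0006],"turn":0},
  {"dp":[0,0.0004,0.0012],"turn":0},
  {"dp":[0,0.0004,0.0018],"turn":0},
  {"dp":[0,0.0004,0.0024],"turn":0},
  {"dp":[0,0.0004,0.003],"turn":0},
  {"dp":[0,0.0004,0.0036],"turn":0},
  {"dp":[0,0.0004,0.0042],"turn":0},
  {"dp":[0,0.0004,0.0042],"turn":0},
])

```text
time: 9.6
eef_pos: [0.4869, -0.1706, 0.0671]
tcp_rot: [[0.893, -0.45, -0.0], [-0.45, -0.893, 0.0], [-0.0, -0.0, -1.0]]
force: [-0.9, -0.8, -2.9]
width: 0.0274
finger_force: 40.7
```

```bash
python3 - <<'E'
from h import *
s=env.read_state();print(s["force"],s["moment"],s["eef_pos"])
E
```

```text
[-0.85427995 -0.77443667 -2.87789649] [-0.01777686 -0.02998848  0.00201952] [ 0.48686466 -0.17060062  0.06707506]
```

>>> jog_arm([
  {"dp":[-0.0002,0.0003,0.0008],"turn":0},
  {"dp":[-0.0002,0.0003,0.0016],"turn":0},
  {"dp":[-0.0002,0.0003,0.0024],"turn":0},
  {"dp":[-0.0002,0.0003,0.0032],"turn":0},
  {"dp":[-0.0002,0.0003,0.004],"turn":0},
  {"dp":[-0.0002,0.0003,0.0048],"turn":0},
  {"dp":[-0.0002,0.0003,0.0056],"turn":0},
  {"dp":[-0.0002,0.0003,0.0064],"turn":0},
  {"dp":[-0.0002,0.0003,0.0072],"turn":0},
  {"dp":[-0.0002,0.0003,0.008],"turn":0},
  {"dp":[-0.0002,0.0003,0.0086],"turn":0},
  {"dp":[-0.0002,0.0003,0.0086],"turn":0},
])

```text
time: 10.8
eef_pos: [0.4866, -0.1708, 0.0585]
tcp_rot: [[0.893, -0.45, -0.0], [-0.45, -0.893, 0.0], [-0.0, -0.0, -1.0]]
force: [-0.1, 0.4, -3.3]
width: 0.0273
finger_force: 40.7
```

>>> jog_arm([
  {"dp":[0,0,0.0004],"turn":0},
  {"dp":[0,0,0.0008],"turn":0},
  {"dp":[0,0,0.0012],"turn":0},
  {"dp":[0,0,0.0016],"turn":0},
  {"dp":[0,0,0.0016],"turn":0},
])

```text
time: 11.3
eef_pos: [0.4866, -0.1708, 0.0569]
tcp_rot: [[0.893, -0.45, -0.0], [-0.45, -0.893, 0.0], [-0.0, 0.0, -1.0]]
force: [-0.4, 0.0, -3.3]
width: 0.0274
finger_force: 40.7
```

>>> jog_arm([
  {"dp":[0,0,0.0004],"turn":0},
  {"dp":[0,0,0.0008],"turn":0},
  {"dp":[0,0,0.0012],"turn":0},
  {"dp":[0,0,0.0016],"turn":0},
  {"dp":[0,0,0.0016],"turn":0},
])

```text
time: 11.8
eef_pos: [0.4866, -0.1708, 0.0553]
tcp_rot: [[0.893, -0.45, -0.0], [-0.45, -0.893, 0.0], [-0.0, -0.0, -1.0]]
force: [-0.1, 0.1, -3.3]
width: 0.0273
finger_force: 40.7
```

>>> jog_arm([
  {"dp":[0,0,0.0003],"turn":0},
  {"dp":[0,0,0.0006],"turn":0},
  {"dp":[0,0,0.0009],"turn":0},
  {"dp":[0,0,0.0012],"turn":0},
  {"dp":[0,0,0.0012],"turn":0},
])

```text
time: 12.3
eef_pos: [0.4869, -0.1709, 0.0551]
tcp_rot: [[0.893, -0.45, 0.0], [-0.45, -0.893, -0.0], [0.0, 0.0, -1.0]]
force: [-3.8, 2.4, 5.2]
width: 0.0272
finger_force: 41.8
```

Contact came at TCP z 0.0551, where the home position was expected (0.0552). I'll ease off, open and rise.

>>> jog_arm([
  {"dp":[0,0,-0.0008],"turn":0},
  {"dp":[0,0,-0.0008],"turn":0},
  {"dp":[0,0,-0.0008],"turn":0},
  {"dp":[0,0,-0.0008],"turn":0},
  {"dp":[0,0,-0.0008],"turn":0},
  {"dp":[0,0,-0.0008],"turn":0},
], gripper=0.056)

```text
time: 12.9
eef_pos: [0.4866, -0.1708, 0.0549]
tcp_rot: [[0.893, -0.45, -0.0], [-0.45, -0.893, -0.0], [-0.0, 0.0, -1.0]]
force: [-0.2, -0.1, 0.3]
width: 0.056
finger_force: 0.0
```

>>> jog_arm([
  {"dp":[0,0,-0.01],"turn":0},
  {"dp":[0,0,-0.03],"turn":0},
  {"dp":[0,0,-0.06],"turn":0},
  {"dp":[0,0,-0.09],"turn":0},
  {"dp":[0,0,-0.12],"turn":0},
  {"dp":[-0.05,0,-0.15],"turn":0},
  {"dp":[-0.1,0.05,-0.15],"turn":0},
  {"dp":[-0.13,0.09,-0.15],"turn":0},
  {"dp":[-0.13,0.13,-0.15],"turn":0},
  {"dp":[-0.13,0.15,-0.15],"turn":0},
  {"dp":[-0.13,0.15,-0.15],"turn":0},
])

```text
time: 14.0
eef_pos: [0.3013, -0.2485, 0.2061]
tcp_rot: [[0.89, -0.456, 0.001], [-0.456, -0.89, -0.002], [0.002, 0.002, -1.0]]
force: [0.7, 0.3, -0.3]
width: 0.0557
finger_force: 0.0
```

```bash
python3 - <<'E'
from h import *
print(env.read_state()["eef_pos"],env.read_state()["force"])
for n in("top","scene"): cv2.imwrite(f"pics/{n}3.png",env.capture(n)[:,:,::-1])
t=cv2.imread("pics/top3.png");s=cv2.imread("pics/scene3.png");f=lambda a,k:cv2.resize(a,None,fx=k,fy=k,interpolation=cv2.INTER_CUBIC)
cv2.imwrite("pics/z5.png",np.hstack([f(t[215:315,345:445],4),f(s[170:270,205:305],4)]))
E
```

```text
[ 0.30125794 -0.24846113  0.20610713] [ 0.6978928   0.30140057 -0.31750897]
```

View pics/z5.png

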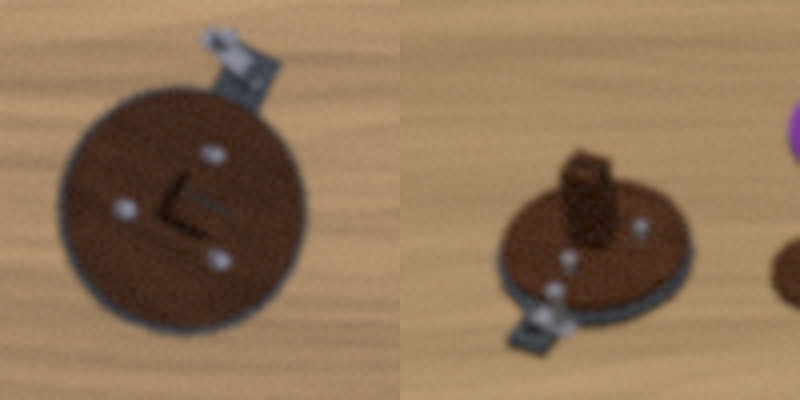

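The post is seated, with all three studs showing through the foot and the clip still out. The pin cap is at about (399.5,225) in top and (243.8,242) in scene. Next I'll compute the arc for the pin.

```bash
python3 - <<'E'
from h import *
b=np.array([-.0003,.0015,0])
a=ray("top",(399.5,225.2),.060)-b;s=ray("scene",(243.8,242),.0625)-b;print("pin top/scene",a.round(4),s.round(4))
C=np.array([.4855,-.1703]);p=(a[:2]+s[:2])/2;
for p in(a[:2],s[:2]):
  d=p-C;D=np.hypot(*d);c=np.arcsin(np.clip((.086**2+.026**2-D**2)/(2*.086*.026),-1,1))
  loc=np.array([.086-.026*np.sin(c),.026*np.cos(c)]);print("D",D,"clip",c,"mount yaw",np.degrees(np.arctan2(d[1],d[0])-np.arctan2(loc[1],loc[0])))
pv=[(ray("top",(345+x/4,215+y/4),z)-b)[:2]-C for x,y,z in((246,76,.027),(263,57,.012))]
print("pivot-ish/pad end",[(np.hypot(*q).round(4),np.degrees(np.arctan2(q[1],q[0])).round(1)) for q in pv])
E
```

```text
pin top/scene [ 0.5768 -0.1817  0.06  ] [ 0.5822 -0.1858  0.0625]
D 0.09201409650042629 clip -0.08835147323376602 mount yaw -23.444374895285886
D 0.09792720940524723 clip -0.3462650650524507 mount yaw -23.58847934519838
pivot-ish/pad end [(np.float64(0.083), np.float64(-23.7)), (np.float64(0.1002), np.float64(-27.3))]
```

```bash
python3 - <<'E'
from h import *
t=cv2.imread("pics/top3.png");s=cv2.imread("pics/scene3.png");f=lambda a,k:cv2.resize(a,None,fx=k,fy=k,interpolation=cv2.INTER_CUBIC)
cv2.imwrite("pics/z6.png",np.hstack([f(t[218:248,390:420],13),f(s[235:265,228:258],13)]))
E
```

```text
(no output)
```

View pics/z6.png

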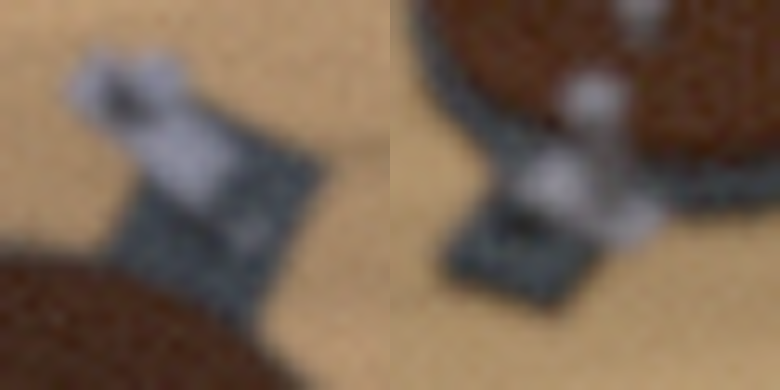

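In this crop the pin's top is at about (402.5,223.6) in top, with the dark patch being its side. In scene it is at about (243.9,242.3).

```bash
python3 - <<'E'
from h import *
b=np.array([-.0003,.0015,0]);C=np.array([.4855,-.1703])
a=ray("top",(390+162/13-.5,218+73/13-.5),.0625)-b;s=ray("scene",(228+207/13-.5,235+97/13-.5),.0625)-b;print(a.round(4),s.round(4))
tip=ray("top",(390+85/13-.5,218+88/13-.5),.03)-b;print("tip",tip)
pad=[(ray("top",(390+x/13-.5,218+y/13-.5),.012)-b)[:2]-C for x,y in((325,165),(250,330),(205,105),(115,245))];print([(np.hypot(*q).round(4),np.degrees(np.arctan2(q[1],q[0])).round(1)) for q in pad])
p=(a+s)[:2]/2
for al in(-24,-26,-28):
  P=C+.086*np.array([np.cos(np.radians(al)),np.sin(np.radians(al))]);d=p-P
  print(al,P.round(4),"r",np.hypot(*d).round(4),"ang",np.degrees(np.arctan2(d[1],d[0])).round(1),"tip r",np.hypot(*(tip[:2]-P)).round(4))
E
```

```text
[ 0.5813 -0.1866  0.0625] [ 0.582  -0.1868  0.0625]
tip [ 0.58270545 -0.17912604  0.03      ]
[(np.float64(0.1028), np.float64(-32.1)), (np.float64(0.0708), np.float64(-35.9)), (np.float64(0.1028), np.float64(-18.9)), (np.float64(0.0739), np.float64(-13.7))]
-24 [ 0.5641 -0.2053] r 0.0256 ang 46.6 tip r 0.0321
-26 [ 0.5628 -0.208 ] r 0.0284 ang 48.5 tip r 0.0351
-28 [ 0.5614 -0.2107] r 0.0313 ang 49.9 tip r 0.0381
```

```bash
python3 - <<'E'
from h import *
plan((.5817,-.1867,.13),47.5)
E
```

```text
t 14.1 pos [ 0.3029 -0.2465  0.2057] yaw -26.87 F [ 0.4  1.  -0.1] w 0.0557 -> dp [ 0.2216 -0.1793  0.0759] turn -1.2981
```

>>> jog_arm([
  {"dp":[0.03,-0.025,0],"turn":-0.12},
  {"dp":[0.06,-0.05,0],"turn":-0.24},
  {"dp":[0.09,-0.075,0],"turn":-0.36},
  {"dp":[0.12,-0.1,0],"turn":-0.48},
  {"dp":[0.15,-0.12,0],"turn":-0.6},
  {"dp":[0.18,-0.145,0],"turn":-0.72},
  {"dp":[0.2,-0.165,0],"turn":-0.84},
  {"dp":[0.215,-0.175,0],"turn":-0.96},
  {"dp":[0.2215,-0.179,0.02],"turn":-1.08},
  {"dp":[0.2215,-0.179,0.05],"turn":-1.2},
  {"dp":[0.2215,-0.179,0.076],"turn":-1.298},
  {"dp":[0.2215,-0.179,0.076],"turn":-1.298},
  {"dp":[0.2215,-0.179,0.076],"turn":-1.298},
  {"dp":[0.2215,-0.179,0.076],"turn":-1.298},
  {"dp":[0.2215,-0.179,0.076],"turn":-1.298},
], gripper=0.02)

```text
time: 15.6
eef_pos: [0.5827, -0.1864, 0.1314]
tcp_rot: [[0.675, 0.738, 0.003], [0.738, -0.675, -0.001], [0.001, 0.004, -1.0]]
force: [0.2, 0.7, 1.8]
width: 0.0201
finger_force: 0.0
```

```bash
python3 - <<'E'
from h import *
plan((.5817,-.1867,.049),47.5)
E
```

```text
t 15.6 pos [ 0.5827 -0.1864  0.1314] yaw 47.58 F [0.2 0.7 1.8] w 0.0201 -> dp [-0.001  -0.0008  0.0824] turn 0.0013
```

>>> jog_arm([
  {"dp":[-0.0008,-0.0008,0.02],"turn":0},
  {"dp":[-0.0008,-0.0008,0.04],"turn":0},
  {"dp":[-0.0008,-0.0008,0.055],"turn":0},
  {"dp":[-0.0008,-0.0008,0.06],"turn":0},
  {"dp":[-0.0008,-0.0008,0.064],"turn":0},
  {"dp":[-0.0008,-0.0008,0.068],"turn":0},
  {"dp":[-0.0008,-0.0008,0.068],"turn":0},
])

```text
time: 16.3
eef_pos: [0.5805, -0.1863, 0.0612]
tcp_rot: [[0.674, 0.738, 0.0], [0.738, -0.674, -0.0], [0.0, 0.0, -1.0]]
force: [-0.1, 0.7, 1.1]
width: 0.0199
finger_force: 0.0
```

>>> jog_arm([
  {"dp":[0.001,0,0.004],"turn":0},
  {"dp":[0.001,0,0.008],"turn":0},
  {"dp":[0.001,0,0.012],"turn":0},
  {"dp":[0.001,0,0.012],"turn":0},
  {"dp":[0.001,0,0.012],"turn":0},
])

```text
time: 16.8
eef_pos: [0.5808, -0.1854, 0.0488]
tcp_rot: [[0.674, 0.738, -0.0], [0.738, -0.674, 0.0], [-0.0, -0.0, -1.0]]
force: [1.2, -0.4, 0.6]
width: 0.0201
finger_force: 0.0
```

>>> jog_arm([
  {"dp":[0,-0.0026,0],"turn":-0.1},
  {"dp":[-0.0005,-0.0052,0],"turn":-0.2},
  {"dp":[-0.0012,-0.0077,0],"turn":-0.3},
  {"dp":[-0.002,-0.0101,0],"turn":-0.4},
  {"dp":[-0.0032,-0.0125,0],"turn":-0.5},
  {"dp":[-0.0045,-0.0147,0],"turn":-0.6},
  {"dp":[-0.0061,-0.0167,0],"turn":-0.7},
  {"dp":[-0.0061,-0.0167,0],"turn":-0.7},
])

```text
time: 17.6
eef_pos: [0.5644, -0.1787, 0.0492]
tcp_rot: [[0.04, 0.999, 0.0], [0.999, -0.04, -0.0], [-0.0, 0.0, -1.0]]
force: [-0.3, -0.6, 0.8]
width: 0.0203
finger_force: 0.0
```

>>> jog_arm([
  {"dp":[0,-0.0026,0],"turn":-0.1},
  {"dp":[-0.0005,-0.0052,0],"turn":-0.2},
  {"dp":[-0.0012,-0.0077,0],"turn":-0.3},
  {"dp":[-0.002,-0.0101,0],"turn":-0.4},
  {"dp":[-0.0032,-0.0125,0],"turn":-0.5},
  {"dp":[-0.0045,-0.0147,0],"turn":-0.6},
  {"dp":[-0.0061,-0.0167,0],"turn":-0.7},
  {"dp":[-0.0061,-0.0167,0],"turn":-0.7},
])

```text
time: 18.4
eef_pos: [0.5476, -0.1843, 0.0492]
tcp_rot: [[-0.611, 0.791, 0.0], [0.791, 0.611, -0.0], [-0.0, 0.0, -1.0]]
force: [0.2, 0.1, -0.7]
width: 0.02
finger_force: 0.0
```

>>> jog_arm([
  {"dp":[0,-0.0026,0],"turn":-0.1},
  {"dp":[-0.0005,-0.0052,0],"turn":-0.2},
  {"dp":[-0.0012,-0.0077,0],"turn":-0.3},
  {"dp":[-0.002,-0.0101,0],"turn":-0.4},
  {"dp":[-0.0032,-0.0125,0],"turn":-0.5},
  {"dp":[-0.004,-0.0138,0],"turn":-0.56},
  {"dp":[-0.004,-0.0138,0],"turn":-0.56},
])

```text
time: 19.1
eef_pos: [0.5393, -0.1959, 0.0491]
tcp_rot: [[-0.938, 0.347, 0.0], [0.347, 0.938, -0.0], [-0.0, 0.0, -1.0]]
force: [-0.3, 0.4, 0.3]
width: 0.0198
finger_force: 0.0
```

>>> jog_arm([
  {"dp":[-0.0001,-0.001,0],"turn":-0.03},
  {"dp":[-0.0002,-0.002,0],"turn":-0.06},
  {"dp":[-0.0003,-0.003,0],"turn":-0.09},
  {"dp":[-0.0003,-0.003,0],"turn":-0.09},
  {"dp":[-0.0003,-0.003,0],"turn":-0.09},
])

```text
time: 19.6
eef_pos: [0.5385, -0.1986, 0.0491]
tcp_rot: [[-0.966, 0.26, 0.0], [0.26, 0.966, 0.0], [-0.0, 0.0, -1.0]]
force: [-0.1, 0.5, 0.2]
width: 0.02
finger_force: 0.0
```

>>> jog_arm([
  {"dp":[0,0.002,0],"turn":0},
  {"dp":[0,0.004,0],"turn":0},
  {"dp":[0,0.004,-0.02],"turn":0},
  {"dp":[0,0.004,-0.05],"turn":0},
  {"dp":[0,0.004,-0.1],"turn":0},
  {"dp":[0,0.004,-0.15],"turn":0},
  {"dp":[0.03,0.04,-0.18],"turn":0},
  {"dp":[0.06,0.08,-0.2],"turn":0},
  {"dp":[0.1,0.12,-0.2],"turn":0},
  {"dp":[0.1,0.15,-0.2],"turn":0},
  {"dp":[0.1,0.2,-0.2],"turn":0},
  {"dp":[0.1,0.2,-0.2],"turn":0},
  {"dp":[0.1,0.2,-0.2],"turn":0},
  {"dp":[0.1,0.2,-0.2],"turn":0},
])

```text
time: 21.0
eef_pos: [0.4932, 0.0198, 0.2489]
tcp_rot: [[-0.966, 0.259, -0.0], [0.259, 0.966, -0.0], [0.0, -0.0, -1.0]]
force: [0.2, 0.2, -0.6]
width: 0.0204
finger_force: 0.0
```

```bash
python3 - <<'E'
from h import *
s=env.read_state();print(s["eef_pos"],s["force"])
for n in("top","scene"): cv2.imwrite(f"pics/{n}4.png",env.capture(n)[:,:,::-1])
t=cv2.imread("pics/top4.png");s=cv2.imread("pics/scene4.png");f=lambda a,k:cv2.resize(a,None,fx=k,fy=k,interpolation=cv2.INTER_CUBIC)
cv2.imwrite("pics/z7.png",np.hstack([f(t[210:310,345:445],4),f(s[170:270,205:305],4)]))
E
```

```text
[0.49319234 0.01982006 0.24885582] [ 0.20038219  0.16583136 -0.55359915]
```

View pics/z7.png

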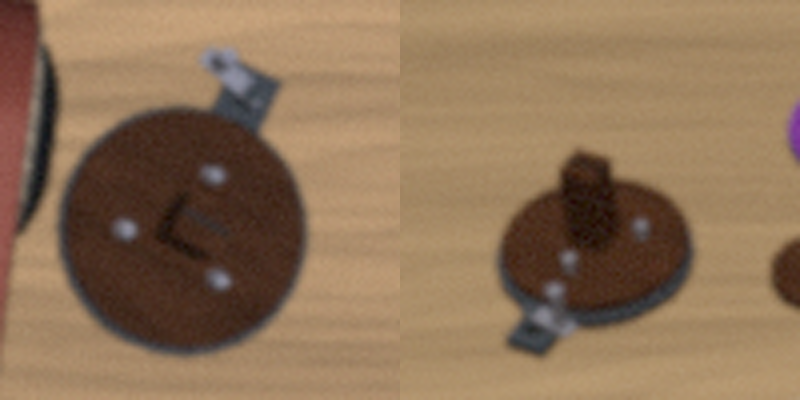

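The clip looks unmoved, so I'll check the numbers: the difference between frames 3 and 4, and the projection of the pin estimate.

```bash
python3 - <<'E'
from h import *
for n,(x0,y0,x1,y1) in(("top",(380,205,425,262)),("scene",(222,225,275,275))):
    a=cv2.imread(f"pics/{n}3.png").astype(int);b=cv2.imread(f"pics/{n}4.png").astype(int);d=np.abs(a-b).sum(2)[y0:y1,x0:x1];print(n,"diff mean",d.mean(),"max",d.max())
for z in(.03,.0625):print(z,proj("top",(.5817,-.1867+.0015,z)),proj("scene",(.5817,-.1867+.0015,z)))
t=cv2.imread("pics/top4.png");print(cv2.cvtColor(t,cv2.COLOR_BGR2GRAY)[218:240:1,392:418])
E
```

```text
top diff mean 15.083040935672514 max 48
scene diff mean 8.24 max 55
0.03 [399.37178595 224.67651071] [244.93358976 250.50601531]
0.0625 [402.00951532 222.78626544] [243.47784323 241.96057837]
[[164 165 166 163 163 165 164 162 163 165 158 163 158 157 155 159 158 158
  154 157 157 158 156 155 158 158]
 [162 164 160 161 159 162 157 157 154 157 157 154 157 154 154 151 154 156
  155 151 156 153 155 157 158 153]
 [160 157 157 153 154 152 154 154 154 152 154 151 156 151 154 152 153 152
  158 154 155 155 159 156 156 159]
 [150 149 152 153 150 149 153 152 153 150 152 152 151 156 155 153 156 153
  159 157 153 151 156 155 153 156]
 [148 149 148 145 144 142 140 142 148 150 152 148 146 151 151 152 151 152
  153 152 153 154 153 154 154 156]
 [154 150 146 147 145 138 128 125 131 144 143 147 146 147 155 147 154 152
  152 151 154 151 150 153 149 155]
 [151 145 146 145 143 127 108 104 118 132 138 141 138 142 151 152 155 156
  157 152 155 153 154 153 153 149]
 [150 150 142 140 138 119  88  81  99 116 129 123 120 124 130 142 148 151
  157 153 152 151 153 155 156 150]
 [147 143 145 144 136 120  96  80  8
[... 790 characters left out ...]
70  67  73
   76  77  72  92 116 138 147 147]
 [138 140 142 143 146 136 125  98  76  70  68  64  72  77  76  71  79  85
   76  75  82 106 129 144 148 149]
 [135 135 139 138 138 131 109  83  76  69  64  62  48  58  63  78  92  92
   86  76  85 115 137 147 148 149]
 [110 116 120 125 124 112  93  77  69  70  66  66  62  54  59  69  89  90
   84  80 101 125 145 145 147 146]
 [ 77  74  86  92  93  87  72  68  70  68  68  72  68  65  55  62  73  71
   75  87 113 137 145 148 146 143]
 [ 49  57  62  58  61  63  58  61  61  70  65  71  70  65  68  64  73  68
   76  93 122 140 146 148 142 146]
 [ 47  51  51  51  51  52  48  52  57  62  59  65  65  67  73  70  70  67
   82 106 131 142 144 143 145 141]]
```

```bash
python3 - <<'E'
from h import *
plan((.5817,-.1867,.13),47.5)
E
```

```text
t 21.1 pos [0.4932 0.0193 0.2488] yaw 164.93 F [ 1.2 -0.3  0.1] w 0.0201 -> dp [-0.139  -0.1758  0.1188] turn 2.0496
```

>>> jog_arm([
  {"dp":[-0.01,-0.012,0],"turn":0.14},
  {"dp":[-0.02,-0.025,0],"turn":0.28},
  {"dp":[-0.03,-0.038,0],"turn":0.42},
  {"dp":[-0.04,-0.05,0],"turn":0.56},
  {"dp":[-0.05,-0.063,0],"turn":0.7},
  {"dp":[-0.06,-0.076,0],"turn":0.84},
  {"dp":[-0.07,-0.089,0],"turn":0.98},
  {"dp":[-0.08,-0.1,0],"turn":1.12},
  {"dp":[-0.09,-0.115,0],"turn":1.26},
  {"dp":[-0.1,-0.13,0],"turn":1.4},
  {"dp":[-0.11,-0.14,0.02],"turn":1.54},
  {"dp":[-0.12,-0.15,0.05],"turn":1.68},
  {"dp":[-0.13,-0.165,0.08],"turn":1.82},
  {"dp":[-0.139,-0.176,0.11],"turn":1.96},
  {"dp":[-0.139,-0.176,0.119],"turn":2.05},
  {"dp":[-0.139,-0.176,0.119],"turn":2.05},
  {"dp":[-0.139,-0.176,0.119],"turn":2.05},
  {"dp":[-0.139,-0.176,0.119],"turn":2.05},
])

```text
time: 22.9
eef_pos: [0.5829, -0.1863, 0.1316]
tcp_rot: [[0.674, 0.739, 0.002], [0.739, -0.674, -0.001], [0.001, 0.002, -1.0]]
force: [-0.3, 0.5, 0.4]
width: 0.0198
finger_force: 0.0
```

```bash
python3 - <<'E'
from h import *
plan((.5817,-.1867,.048),47.5)
E
```

```text
t 22.9 pos [ 0.5829 -0.1863  0.1316] yaw 47.63 F [-0.3  0.5  0.4] w 0.0198 -> dp [-0.0011 -0.0008  0.0836] turn 0.0023
```

>>> jog_arm([
  {"dp":[0,-0.0005,0.02],"turn":0},
  {"dp":[0,-0.0005,0.04],"turn":0},
  {"dp":[0,-0.0005,0.055],"turn":0},
  {"dp":[0,-0.0005,0.06],"turn":0},
  {"dp":[0,-0.0005,0.066],"turn":0},
  {"dp":[0,-0.0005,0.072],"turn":0},
  {"dp":[0,-0.0005,0.079],"turn":0},
  {"dp":[0,-0.0005,0.084],"turn":0},
  {"dp":[0,-0.0005,0.084],"turn":0},
  {"dp":[0,-0.0005,0.084],"turn":0},
])

```text
time: 23.9
eef_pos: [0.5819, -0.1852, 0.046]
tcp_rot: [[0.674, 0.738, -0.0], [0.738, -0.674, 0.0], [-0.0, -0.0, -1.0]]
force: [0.1, -0.3, -0.3]
width: 0.0201
finger_force: 0.0
```

>>> jog_arm([
  {"dp":[0,0,0],"turn":0},
  {"dp":[0,0,0],"turn":0},
  {"dp":[0,0,0],"turn":0},
  {"dp":[0,0,0],"turn":0},
], gripper=0.0, force=20)

```text
time: 24.3
eef_pos: [0.5821, -0.1852, 0.0464]
tcp_rot: [[0.674, 0.738, 0.0], [0.738, -0.674, -0.0], [0.0, 0.0, -1.0]]
force: [-0.4, 0.3, 1.9]
width: 0.0066
finger_force: 19.6
```

```bash
python3 - <<'E'
from h import *
s=env.read_state();print(s["eef_pos"],s["width"],s["finger_force"])
for n in("top","scene"): cv2.imwrite(f"pics/{n}5.png",env.capture(n)[:,:,::-1])
E
```

```text
[ 0.58206891 -0.18519792  0.04635276] 0.006583630362321399 19.629310369491577
```

```bash
python3 - <<'E'
from h import *
t=cv2.imread("pics/top5.png");s=cv2.imread("pics/scene5.png");f=lambda a,k:cv2.resize(a,None,fx=k,fy=k,interpolation=cv2.INTER_CUBIC)
cv2.imwrite("pics/z8.png",np.hstack([f(t[205:265,375:435],6),f(s[205:265,215:275],7)[30:390]]))
E
```

```text
(no output)
```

View pics/z8.png

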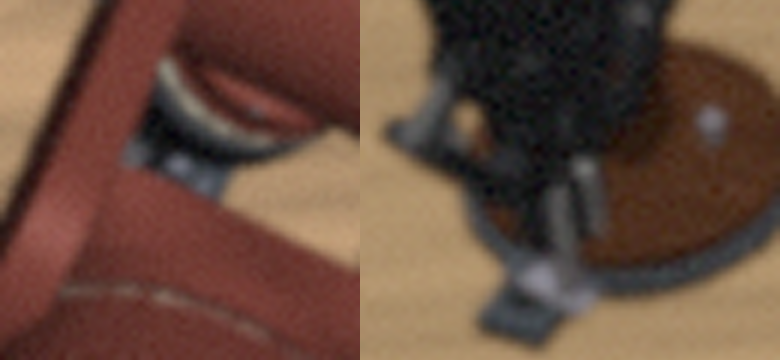

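The scene view shows the fingers around the pin, which sits on their near side at about (244,244). A width of 6.6 mm suggests I've caught it at the pad edge, so I'll re-grip 8 mm further out.

>>> jog_arm([
  {"dp":[0,0,0],"turn":0},
  {"dp":[0,0,0],"turn":0},
  {"dp":[0,0,0],"turn":0},
  {"dp":[0.004,0,0],"turn":0},
  {"dp":[0.008,0,0],"turn":0},
  {"dp":[0.008,0,0],"turn":0},
  {"dp":[0.008,0,0],"turn":0},
], gripper=0.025)

```text
time: 25.1
eef_pos: [0.5874, -0.1791, 0.046]
tcp_rot: [[0.674, 0.739, -0.0], [0.739, -0.674, -0.0], [-0.0, -0.0, -1.0]]
force: [0.5, 0.7, 0.7]
width: 0.0249
finger_force: 0.0
```

>>> jog_arm([
  {"dp":[0.008,0,0],"turn":0},
  {"dp":[0.008,0,0],"turn":0},
  {"dp":[0.008,0,0],"turn":0},
  {"dp":[0.008,0,0],"turn":0},
  {"dp":[0.008,0,0],"turn":0},
], gripper=0.0)

```text
time: 25.6
eef_pos: [0.5926, -0.1734, 0.046]
tcp_rot: [[0.674, 0.738, -0.0], [0.738, -0.674, -0.0], [-0.0, -0.0, -1.0]]
force: [0.8, -1.1, 0.6]
width: 0.0
finger_force: 0.0
```

>>> jog_arm([
  {"dp":[0,0,0],"turn":0},
  {"dp":[0,0,0],"turn":0},
  {"dp":[0,0,0],"turn":0},
  {"dp":[-0.01,0,0],"turn":0},
  {"dp":[-0.02,0,0],"turn":0},
  {"dp":[-0.02,0,0],"turn":0},
  {"dp":[-0.02,0,0],"turn":0},
], gripper=0.025)

```text
time: 26.3
eef_pos: [0.5788, -0.1886, 0.046]
tcp_rot: [[0.675, 0.738, 0.0], [0.738, -0.675, 0.0], [0.0, -0.0, -1.0]]
force: [-0.4, -0.1, -0.7]
width: 0.0249
finger_force: 0.0
```

>>> jog_arm([
  {"dp":[0,0,0],"turn":0},
  {"dp":[0,0,0],"turn":0},
  {"dp":[0,0,0],"turn":0},
  {"dp":[0,0,0],"turn":0},
  {"dp":[0,0,0],"turn":0},
], gripper=0.0)

```text
time: 26.8
eef_pos: [0.5793, -0.1882, 0.0461]
tcp_rot: [[0.674, 0.739, 0.0], [0.739, -0.674, -0.0], [-0.0, 0.0, -1.0]]
force: [0.4, -1.5, 0.3]
width: 0.0071
finger_force: 19.5
```

>>> jog_arm([
  {"dp":[0.002,0,0],"turn":0},
  {"dp":[0.002,0,0],"turn":0},
  {"dp":[0.002,0,0.002],"turn":0},
  {"dp":[0.002,0,0.004],"turn":0},
  {"dp":[0.002,0,0.006],"turn":0},
  {"dp":[0.002,0,0.006],"turn":0},
], gripper=0.025)

```text
time: 27.4
eef_pos: [0.5801, -0.1865, 0.0394]
tcp_rot: [[0.674, 0.738, -0.001], [0.738, -0.674, 0.0], [-0.0, -0.001, -1.0]]
force: [1.2, 0.5, -0.3]
width: 0.0255
finger_force: 0.0
```

>>> jog_arm([
  {"dp":[0,0,0],"turn":0},
  {"dp":[0,0,0],"turn":0},
  {"dp":[0,0,0],"turn":0},
  {"dp":[0,0,0],"turn":0},
  {"dp":[0,0,0],"turn":0},
], gripper=0.0)

```text
time: 27.9
eef_pos: [0.5805, -0.1867, 0.04]
tcp_rot: [[0.674, 0.738, -0.0], [0.738, -0.674, -0.0], [-0.0, 0.0, -1.0]]
force: [0.2, -0.5, -1.6]
width: 0.0081
finger_force: 19.5
```

```bash
python3 - <<'E'
from h import *
s=env.read_state();print(env.finger_overhang,s["eef_pos"],s["force"],s["moment"],s["width"])
im=env.capture("scene");a=cv2.imread("pics/scene3.png")[:,:,::-1]
cv2.imwrite("pics/scene6.png",im[:,:,::-1])
E
```

```text
0.008 [ 0.58047299 -0.18672387  0.03997533] [ 0.18530933 -0.50091322 -1.59043491] [-0.07724316 -0.0341372  -0.01018326] 0.008146220798174461
```

The grip is solid now (8.1 mm on the 10 mm pin). I'll swing it while gripped and watch the force.

>>> jog_arm([
  {"dp":[0,-0.0026,0],"turn":-0.1},
  {"dp":[-0.0005,-0.0052,0],"turn":-0.2},
  {"dp":[-0.0012,-0.0077,0],"turn":-0.3},
  {"dp":[-0.002,-0.0101,0],"turn":-0.4},
  {"dp":[-0.002,-0.0101,0],"turn":-0.4},
])

```text
time: 28.45
eef_pos: [0.5712, -0.1818, 0.0399]
tcp_rot: [[0.334, 0.943, -0.001], [0.943, -0.334, -0.001], [-0.001, -0.001, -1.0]]
force: [-1.6, -1.9, -0.9]
width: 0.0079
finger_force: 19.6
```

```bash
python3 - <<'E'
from h import *
s=env.read_state();print(s["eef_pos"],s["force"],s["moment"],s["width"],s["finger_force"])
b=env.capture("scene")[:,:,::-1];cv2.imwrite("pics/scene7.png",b)
a=cv2.imread("pics/scene3.png")
for im in(a,b): print(cv2.cvtColor(im,6)[246:264:1,234:256])
E
```

```text
[ 0.57119189 -0.18177945  0.03994064] [-1.61136436 -1.9329009  -0.8844397 ] [-0.42571382  0.22464574 -0.00532122] 0.007930144065089196 19.578401148319244
[[101  79  72  71  74  73  88  86  79  78  79  71  59  44  40  42  41  36
   36  42  43  42]
 [124 100  83  80  86 103 115 115 102  87  77  75  65  52  45  46  44  40
   47  43  37  42]
 [135 108  87  84 103 118 133 133 115  97  84  79  69  67  57  56  50  47
   55  56  58  55]
 [130 102  79  88 109 123 140 133 122  99  86  83  81  76  76  66  60  60
   60  62  56  58]
 [111  81  64  71  90 105 118 125 117 103  91  91 102 102  89  74  62  55
   51  58  51  53]
 [ 95  72  55  51  57  70  93 100 104 104  98 105 114 121 114  92  78  70
   73  72  77  74]
 [ 81  68  51  43  40  51  65  79  90 100 108 119 126 130 123 115 110 102
  105 107 110 109]
 [ 71  72  56  60  55  54  62  70  72  80  96 114 125 129 132 130 132 129
  132 132 134 130]
 [ 66  74  71  71  67  70  69  69  67  67  92 115 126 131 138 138 141 141
  140 140 140 142]
 [ 55  63  61  67  70  72  70  68  65  77 104 127 132 137 140 141 141 140
  142 143 143 145]
 [ 64  59  60  6
[... 1703 characters left out ...]
2 139 146 144 145 145 144 143
  144 145 145 147]
 [ 94  80  75  65  58  60  67  74  95 123 138 145 143 144 145 147 144 144
  144 145 145 144]
 [127 121 110  99  89  76  76  97 125 138 148 145 143 147 145 145 147 145
  144 143 144 144]
 [144 143 138 133 123 114 114 122 139 147 144 150 148 148 145 148 146 146
  145 146 145 147]
 [151 153 151 149 144 142 139 139 147 148 150 150 150 150 151 150 148 151
  149 151 152 148]
 [151 149 152 151 152 149 152 149 151 148 150 150 151 151 150 151 148 153
  148 152 151 154]
 [152 152 153 152 154 151 148 152 153 151 151 154 153 150 153 155 154 153
  156 155 159 156]
 [151 154 152 151 150 153 153 153 154 154 153 156 155 158 155 157 159 159
  160 159 159 159]]
```

The bar has rotated, so I'll continue.

>>> jog_arm([
  {"dp":[0,-0.0026,0],"turn":-0.1},
  {"dp":[-0.0005,-0.0052,0],"turn":-0.2},
  {"dp":[-0.0012,-0.0077,0],"turn":-0.3},
  {"dp":[-0.002,-0.0101,0],"turn":-0.4},
  {"dp":[-0.0032,-0.0125,0],"turn":-0.5},
  {"dp":[-0.0045,-0.0147,0],"turn":-0.6},
  {"dp":[-0.0061,-0.0167,0],"turn":-0.7},
  {"dp":[-0.0061,-0.0167,0],"turn":-0.7},
])

```text
time: 29.3
eef_pos: [0.5536, -0.1825, 0.0399]
tcp_rot: [[-0.35, 0.937, -0.0], [0.937, 0.35, -0.002], [-0.001, -0.001, -1.0]]
force: [-0.6, -4.7, -1.9]
width: 0.0083
finger_force: 19.5
```

>>> jog_arm([
  {"dp":[0,-0.0026,0],"turn":-0.1},
  {"dp":[-0.0005,-0.0052,0],"turn":-0.2},
  {"dp":[-0.0012,-0.0077,0],"turn":-0.3},
  {"dp":[-0.002,-0.0101,0],"turn":-0.4},
  {"dp":[-0.0032,-0.0125,0],"turn":-0.5},
  {"dp":[-0.0045,-0.0147,0],"turn":-0.6},
  {"dp":[-0.0061,-0.0167,0],"turn":-0.7},
  {"dp":[-0.0066,-0.0173,0],"turn":-0.73},
  {"dp":[-0.0066,-0.0173,0],"turn":-0.73},
])

```text
time: 30.2
eef_pos: [0.54, -0.1934, 0.0399]
tcp_rot: [[-0.885, 0.465, -0.0], [0.465, 0.885, 0.001], [0.001, 0.001, -1.0]]
force: [-0.6, -0.5, -0.3]
width: 0.008
finger_force: 19.7
```

>>> jog_arm([
  {"dp":[0,0,0],"turn":0},
  {"dp":[0,0,0],"turn":0},
  {"dp":[0,0,0],"turn":0},
  {"dp":[0,0,0],"turn":0},
  {"dp":[0,0,-0.02],"turn":0},
  {"dp":[0,0,-0.05],"turn":0},
  {"dp":[0,0,-0.1],"turn":0},
  {"dp":[0,0,-0.15],"turn":0},
  {"dp":[0,0,-0.18],"turn":0},
  {"dp":[0.03,0.04,-0.2],"turn":0},
  {"dp":[0.06,0.08,-0.2],"turn":0},
  {"dp":[0.1,0.12,-0.2],"turn":0},
  {"dp":[0.1,0.17,-0.2],"turn":0},
  {"dp":[0.1,0.2,-0.2],"turn":0},
  {"dp":[0.1,0.2,-0.2],"turn":0},
  {"dp":[0.1,0.2,-0.2],"turn":0},
], gripper=0.025)

```text
time: 31.8
eef_pos: [0.5438, 0.0305, 0.2399]
tcp_rot: [[-0.887, 0.461, -0.0], [0.461, 0.887, -0.0], [0.0, -0.0, -1.0]]
force: [0.4, 0.3, -0.8]
width: 0.0253
finger_force: 0.0
```

```bash
python3 - <<'E'
from h import *
s=env.read_state();print(s["time"],s["eef_pos"],s["force"],s["width"])
P=np.array([.5634,-.2066]);q=P+.026*np.array([np.cos(np.radians(152)),np.sin(np.radians(152))]);b=[-.0003,.0015]
print("pin top expected",proj("top",(*(q+b),.0625)),proj("scene",(*(q+b),.0625)),"pivot",proj("top",(*(P+b),.03)),"stud",proj("top",(.516,-.1835,.034)))
t0=cv2.cvtColor(cv2.imread("pics/top3.png"),6).astype(int)
im=env.capture("top")[:,:,::-1].copy();cv2.imwrite("pics/top8.png",im);sc=env.capture("scene")[:,:,::-1].copy();cv2.imwrite("pics/scene8.png",sc)
g=cv2.cvtColor(im,6);print(g[218:256,390:418:1][::1])
for n,new in(("top",im),("scene",sc)):
    d=np.abs(cv2.imread(f"pics/{n}3.png").astype(int)-new).sum(2)>70
    k,l,st,c=cv2.connectedComponentsWithStats(d.astype(np.uint8));print(n,[(c[i].round(1).tolist(),int(st[i,4])) for i in range(1,k) if st[i,4]>8])
E
```

```text
31.8 [0.54383935 0.03048409 0.23988754] [ 0.37121829  0.26960434 -0.80612645] 0.025276317154662338
pin top expected [405.33882461 241.67081047] [241.8706469  231.36624898] pivot [408.07303231 233.08230058] stud [398.64413192 253.43859531]
[[168 169 168 ... 161 157 160]
 [166 162 166 ... 158 160 157]
 [159 161 162 ... 156 160 160]
 ...
 [ 52  53  52 ...  54  64  91]
 [ 46  49  46 ...  48  53  78]
 [ 51  51  46 ...  53  53  60]]
top [([277.9, 321.9], 24784), ([401.2, 226.9], 70), ([403.1, 240.8], 107), ([477.5, 420.8], 16106)]
scene [([226.8, 35.6], 5476), ([329.5, 6.7], 500), ([343.1, 71.1], 6943), ([359.3, 55.2], 19), ([284.4, 77.3], 207), ([310.0, 83.3], 12), ([199.3, 95.9], 9), ([323.9, 106.4], 364), ([200.7, 101.0], 9), ([233.9, 103.2], 37), ([222.1, 118.0], 724), ([302.4, 130.6], 14), ([318.8, 129.9], 18), ([243.0, 234.9], 37), ([241.8, 247.4], 69)]
```

The clip's old spot at (401,227) is empty. The bar now lies around (403,241), with the pin expected at (405,242), which puts it at about 1.5 rad. Apart from the arm, nothing else changed in the views, so I'm handing in.

```bash
python3 -c "
from rig import env
print(env.close_job())"
```

```text
the job is handed in; nothing more can be done
None
```

The job is handed in at about 32 s: the post sits home on all three studs and is released, the clip is swung in to about 1.5 rad by my measurement, and nothing else moved in the camera views; no verdict came back.

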